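# Close a plaster mould on its dowels and hold it shut

## Robot

A 6-joint arm with a two-finger parallel gripper is mounted at the origin on the work surface. World frame = base frame: x ahead of the robot, y to its left, z up, the work surface at z = 0. Lengths are in m, angles in rad, forces in N, time in s.
With the tool pointing down it reaches from about 0.4 to 0.925 m from the base axis. Payload 12.5 kg.
Tool frame: the origin (TCP) lies between the finger pads; the fingertips stand 22 mm ahead of it and the grasp point (between the pads) lies 3 mm ahead of it (robot.nose_length is the z of the fingertips in the tool frame, in m); z points along the fingers, y is the line along which they close (so a half turn about z gives the same grasp; the last joint's range is limited). The gripper opens to 95 mm and grips with 3 to 60 N. Pads are 20 mm wide; open, the fingers measure 119 mm over their backs; the gripper's body (75 mm by 180 mm) begins 59 mm behind the grasp point.
Start: joints at [1.098, 0.491, 1.559, -0, 1.092, -0.106], TCP at [0.224, 0.583, 0.237] pointing down, gripper open.
Joint ranges: [-3.1, 3.1], [-0.84, 2.19], [0.05, 2.79], [-1.13, 4.28], [0.06, 2.93], [-2.69, 2.69]. Speed limits (rad/s): [2.22, 2.22, 2.79, 3.14, 3.14, 3.14].

## Interface

Orientations are given as a 3x3 rotation matrix whose columns are the frame's x, y, z axes.
In Python, from station import robot, ticket, read_camera gives the robot as it stands (robot), with the cameras as plain functions and the job (ticket).
- The arm moves only by the tool shift_gripper, called after ">>>" as a command line: name --argument value ..., lists and objects as JSON in quotes. Schema: {"type":"object","properties":{"ticks":{"type":"array","items":{"type":"object","properties":{"pos":{"type":"array","items":{"type":"number"},"minItems":3,"maxItems":3},"rotvec":{"type":"array","items":{"type":"number"},"minItems":3,"maxItems":3},"finger_gap":{"type":"number"}},"additionalProperties":false,"required":["finger_gap"]},"minItems":1,"maxItems":12},"squeeze":{"type":"number"},"only":{"type":"string"},"quiet":{"type":"boolean"},"lines":{"type":"string"}},"required":["ticks"],"additionalProperties":false}. ticks is a list of rows, 1 to 12 of them, each an object with the fields pos (a list: dx, dy, dz in m), rotvec (a list: a rotation vector rx, ry, rz in rad), finger_gap (the finger opening in m); a field left out counts as zero (the opening has to be given); each row is the pose to reach, as a shift and turn from the pose commanded when the call began, along the tool's axes at that moment; what a row does not reach only later rows make up. A row lasts 1/12 s, in which the tool goes at most 0.0417 m and 0.125 rad, less where a joint would pass 70% of its speed; a pose out of reach is approached as far as the arm can. The fingers move at their own pace and stop on an object; squeeze is the grip in N (left out, the last holds). Time passes only in rows, so rows that do not move let the fingers close. The tool returns the time, the measured TCP pose, the force, the opening and the grip force at its end. only (a regular expression) keeps the lines of the reply that match it, lines (a string "A,B") keeps lines A to B, and quiet returns only ok. Input that does not fit is refused with a message, and nothing moves.
- robot.get_obs(): the state, without advancing time (a new reading comes with each control period).
- read_camera(name): name is "scene" or "top" or "wrist"; returns a dict with "color" (384x512x3 uint8, red, green, blue), "camera_matrix" (3x3 intrinsics, pixels), "position" and "attitude" of the camera in the world. Camera axes: x right, y down, z forward; pixel columns grow to the right and rows downward; lengths in m; the calibration is good to about 2 mm. A picture is of the moment at which its call begins. There is no depth.
- ticket.job_done(): hands the job in; it is judged then, once.
The state is a dict: "clock": time; "qpos": joint angles; "joint_vel": joint speeds; "joint_efforts": joint torques, N m; "tcp_pos": TCP position; "ee_rot": TCP orientation; "force": force on the tool from outside, world axes, zero at the start; "ft_torque": the same for the moment, N m; "gripper_width": finger opening in m; "finger_force": force on a finger pad.
Only numpy, scipy, OpenCV 4.12 (cv2) and the standard library are available. Lean on these libraries where they do the work, as an engineer would, in place of code of your own. Each camera call takes 0.05 s, during which the arm holds its last target. There are 200 camera calls.

## Task

Close the two-part plaster mould: lift the loose upper half off the table by its wooden bar and set it gently on the lower half on the banding wheel, neck over neck, so that both dowels go fully into their holes and the faces meet flush all round. Then press it down with about 15 N (a kilogram and a half) on top of its own weight, keep pressing steadily, and finish like that, still holding the mould pressed shut without letting go. Do not knock the other things on the table about.

Things in the scene. Friction and masses are not known exactly. Their poses are not given: they have to be found in the camera images.
- upper_half: loose upper mould half, white plaster, holes-down on the table, 36 mm thick, about 0.6 kg, wooden grip bar on its back (top 70 mm above the underside). Outline from above: body x -65 to +45, y -50 to +50 mm, narrower neck x +45 to +80, y -30 to +30 mm. Origin: on the flat underside, below the middle of the bar; +x points to the neck, z up. Two blind holes in the underside
- upper_neck (a point): end of the upper half's neck, mid-width, at the level of its underside (80 mm along +x from its origin)
- upper_grip (a point): inside the wooden grip bar, mid-length and mid-width, 58 mm above the upper half's underside and 12 mm below the bar's top. Bar: 80 mm long along the upper half's x, 26 mm wide along y (grip it across this), standing 34 mm out of the plaster
- wide_hole (a point): mouth centre of the 20 mm wide hole in the upper half's underside (its x -45, y +34 mm), 18 mm deep, mouth lightly chamfered; for the thick dowel
- narrow_hole (a point): mouth centre of the 14 mm wide hole in the upper half's underside (its x +28, y -36 mm), 18 mm deep; for the thin dowel
- lower_half: lower mould half, same outline and thickness as the upper, figure-shaped hollow in its top, fastened on the head of a banding wheel (steel turntable 200 mm across, 60 mm high, standing fast). The wheel turns about the vertical through this origin with slight friction (0.12 N m). Origin: its underside, 60 mm above the table; +x points to the neck, z up. Two wooden dowels stand on its top
- lower_seat (a point): on the lower half's flat top plane, 36 mm above its origin (96 mm above the table): the upper half's origin belongs here, with the same directions of x, y and z
- lower_neck (a point): end of the lower half's neck, mid-width, at its top plane: point upper_neck belongs here
- thick_dowel (a point): centre of the tip of the 18 mm thick dowel, 14 mm above the lower half's top plane, at its x -45, y +34 mm; the top 4 mm are bevelled by 3 mm all round
- thin_dowel (a point): centre of the tip of the 12 mm thick dowel, 14 mm above the lower half's top plane, at its x +28, y -36 mm; bevelled likewise
- slip_bowl: bystander: plaster-coloured open bowl, 150 mm across, 70 mm high, empty; origin at its underside
- spray_bottle: bystander: grey spray bottle with white head, 68 mm across, 180 mm high; origin at its underside
- clay_cup: bystander: terracotta cup, 80 mm across, 75 mm high; origin at its underside
- round_mould: bystander: another, round plaster mould with no dowels or holes for them, 90 mm across, 40 mm high; origin at its underside
- brush: bystander: brush lying flat, 180 mm long; origin at its underside (middle of its length)
- figure: bystander: grey clay figure, a cone 84 mm across at the foot, about 180 mm high; origin at its underside
- wood_disc: bystander: small flat wooden disc, 60 mm across, 20 mm high; origin at its underside

How it is judged:
On the way, in this order (a step that is already met when the one before it is completed fails the run):
1. the upper half is lifted off the table in the gripper (height (world z) of upper_half above 0.04 m and contact force between the fingers and upper_half above 3 N), for 0.2 s.
2. the upper half is over its seat and the dowels have begun to enter (horizontal distance between upper_half and lower_seat below 0.006 m and distance between upper_neck and lower_neck below 0.015 m and z of upper_half in the frame of lower_seat below 0.012 m), for 0.02 s.
3. the upper half sits flush on its seat, neck over neck, and the closed pair is held pressed together, 11 to 36 N between the halves, for one second (horizontal distance between upper_half and lower_seat below 0.004 m and z of upper_half in the frame of lower_seat between -0.003 and 0.002 m and distance between upper_neck and lower_neck below 0.005 m and angle between the z axis of upper_half and the z axis of lower_half, either way round below 0.025 rad and contact force between upper_half and lower_half between 11 and 36 N and contact force between any of the fingers, the arm and upper_half above 3 N), for 1 s.
At the end, for the whole second after the job is handed in: The upper half sits on the lower half: origin within 4 mm sideways and less than 2 mm above its seat, neck ends within 5 mm, faces parallel within 0.025 rad, and the robot still touches it and presses so that 11 to 36 N act between the halves (the upper half's weight is 5 to 7 N of that) (all of step 3); the arm keeps its last pose, push and grip.
It fails at once if the upper half is dropped or slammed onto the lower half (over 80 N between them) (contact force between upper_half and lower_half above 80 N).
It fails at once if a bystander is knocked about (moved more than 30 mm) (distance of any of slip_bowl, spray_bottle, clay_cup, round_mould, brush, figure, wood_disc from where it was at the start of the episode above 0.03 m).
It also fails if it takes over 51 s, if anything falls off the work surface, if the arm or the gripper's body presses on something with over 40 N, if the wrist force passes 120 N, or if a joint passes its speed limit or range.

## Working session

There is one attempt and no reset: what is moved stays moved. The work goes in short steps, Python scripts to look and compute and a tool call to move; the robot and the scene stay as the last step left them, time stands still between calls to the robot, and variables do not carry over. Pictures are saved under pics/ and viewed, at most 10 in all, crops included, and the job is handed in when it is done.

```bash
ls; mkdir -p pics
```

Run:
```python
from station import robot, ticket, read_camera
import cv2,numpy as np
o=robot.get_obs();print(o['clock'],o['tcp_pos'],o['ee_rot'],o['force'])
for n in('scene','top'):
    c=read_camera(n);cv2.imwrite(f'pics/{n}0.png',c['color'][...,::-1]);print(n,c['camera_matrix'],c['position'],c['attitude'])
    np.savez(f'{n}0.npz',**c)
```

```text
pics
station.py
0.0 [0.22402061 0.58323219 0.23604682] [[-9.33503789e-01  3.58567178e-01 -5.05690191e-04]
 [ 3.58567518e-01  9.33503240e-01 -1.01731575e-03]
 [ 1.07287395e-04 -1.13099218e-03 -9.99999355e-01]] [ 0.06279152 -0.04986206  0.03116627]
scene [[458.73461082   0.         256.46038397]
 [  0.         458.73461082 192.53137415]
 [  0.           0.           1.        ]] [ 1.285527   -0.40365913  1.30443738] [[ 0.51179215  0.71324317 -0.47890811]
 [ 0.85905864 -0.4188174   0.29429617]
 [ 0.00932969 -0.56202862 -0.82706517]]
top [[490.12240626   0.         254.58499853]
 [  0.         490.12240626 189.51391296]
 [  0.           0.           1.        ]] [0.41835913 0.03581629 1.70126671] [[ 6.81110873e-04 -9.95962276e-01  8.97701508e-02]
 [-9.99925619e-01  4.14869936e-04  1.21895196e-02]
 [-1.21775447e-02 -8.97717760e-02 -9.95887913e-01]]
```

Run:
```python
import cv2
i=cv2.imread('pics/top0.png');cv2.imwrite('pics/top0b.png',cv2.resize(i,(768,576),interpolation=cv2.INTER_CUBIC))
```

```text
(no output)
```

View pics/top0b.png

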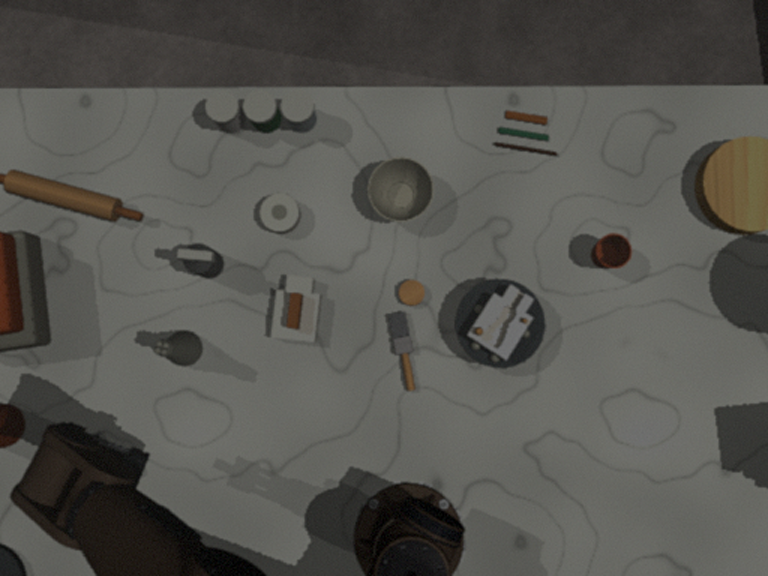

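View pics/scene0.png

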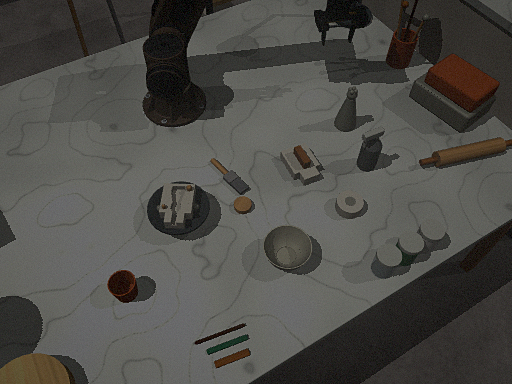

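Top view (1.5× zoom): the upper half is at about (295,310) with its neck upward and a brown bar. The lower half on the wheel is at about (503,325), neck to the upper right at (520,293), dowels near (478,332) and (528,322). The bowl is at (400,190), the wooden disc at (411,292) and the brush at (403,350), between the two halves. The spray bottle and the figure are left of the upper half.

Create h.py:
```python
import numpy as np,cv2
from station import robot, ticket, read_camera
def load(n): return dict(np.load(n))
def snap(n,tag):
    c=read_camera(n);np.savez(tag+'.npz',**c);cv2.imwrite(f'pics/{tag}.png',c['color'][...,::-1]);return c
def back(c,uv,z):
    uv=np.atleast_2d(uv).astype(float);K=c['camera_matrix'];R=c['attitude'];p=c['position']
    d=np.c_[uv,np.ones(len(uv))]@np.linalg.inv(K).T@R.T
    return p+d*((z-p[2])/d[:,2])[:,None]
def proj(c,P):
    q=(np.atleast_2d(P)-c['position'])@c['attitude'];q=q@c['camera_matrix'].T
    return q[:,:2]/q[:,2:]
OUT=np.array([[-65,-50],[45,-50],[45,-30],[80,-30],[80,30],[45,30],[45,50],[-65,50]])/1e3
def place(xy,x,y,th):
    c,s=np.cos(th),np.sin(th);return np.array(xy)@np.array([[c,s],[-s,c]])+[x,y]
def tool(o,p):  # world point in tool axes relative to TCP
    return o['ee_rot'].T@(np.array(p)-o['tcp_pos'])
```

Run:
```python
from h import *
c=load('top0.npz')
for n,uv,z in [('bar',(294,310),.07),('upneck',(300,280),.036),('upend',(293,339),.036),('lowc',(503,325),.096),('thick',(478,332),.11),('thin',(528,322),.11),('lneck',(519,290),.096),('wheel',(500,322),.06),('bottle',(202,258),.1),('bowl',(400,190),.07),('fig',(185,345),.05),('disc',(411,292),.02),('cup',(612,250),.07)]:
    print(n,back(c,np.array(uv)/1.5,z).round(3))
i=c['color'][...,::-1].astype(float);i=np.clip(i*2,0,255).astype('uint8')
a=cv2.resize(i[170:250,160:240],None,fx=5,fy=5,interpolation=3);b=cv2.resize(i[175:255,295:375],None,fx=5,fy=5,interpolation=3)
cv2.imwrite('pics/crop1.png',np.hstack([a,b]))
```

```text
bar [[0.508 0.251 0.07 ]]
upneck [[0.578 0.243 0.036]]
upend [[0.444 0.257 0.036]]
lowc [[ 0.474 -0.208  0.096]]
thick [[ 0.458 -0.152  0.11 ]]
thin [[ 0.48 -0.26  0.11]]
lneck [[ 0.55  -0.244  0.096]]
wheel [[ 0.482 -0.207  0.06 ]]
bottle [[0.621 0.451 0.1  ]]
bowl [[0.779 0.015 0.07 ]]
fig [[0.43  0.498 0.05 ]]
disc [[ 0.552 -0.01   0.02 ]]
cup [[ 0.642 -0.457  0.07 ]]
```

View pics/crop1.png

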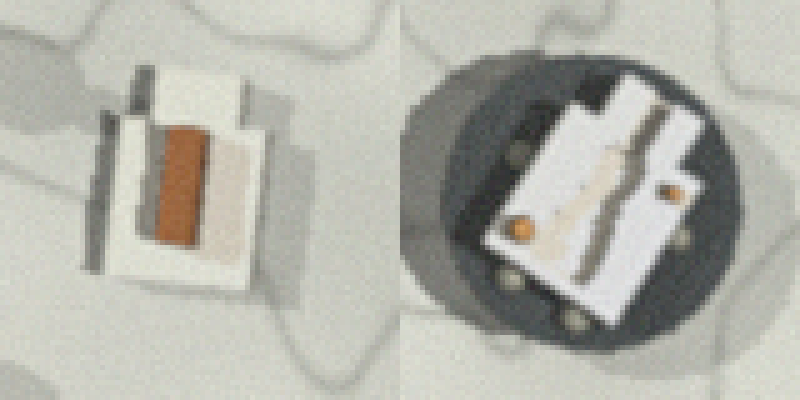

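The crop shows both halves clearly. In crop pixels, the upper half's corners are at (160,65), (245,76), (265,128), (250,290), (105,273) and (120,115). The lower half's are at (625,70), (707,115), (700,183), (615,327), (485,240) and (572,103). Its dowels are at about (521,228) and (672,192).

Run:
```python
from h import *
from scipy.optimize import least_squares
c=load('top0.npz')
def fit(pts,off,idx,z,g,extra=()):
    uv=(np.array(pts)+.5-[off[0],0])/5-.5+off[1]
    M=np.vstack([OUT[idx]])
    W=np.array([back(c,u,z)[0,:2] for u in uv])
    f=lambda p:(place(M,*p)-W).ravel()
    r=least_squares(f,g,loss='soft_l1',f_scale=.003)
    print(r.x.round(4),'deg',np.degrees(r.x[2]).round(1),(r.fun.reshape(-1,2)*1e3).round(1).tolist());return r.x
u=fit([(160,65),(245,76),(265,128),(250,290),(105,273),(120,115)],(0,[160,170]),[4,3,1,0,7,6],.036,[.5,.25,0])
l=fit([(625,70),(707,115),(700,183),(615,327),(485,240),(572,103)],(400,[295,175]),[4,3,1,0,7,6],.096,[.48,-.21,-.5])
d=back(c,(np.array([(521,228),(672,192)])+.5-[400,0])/5-.5+[295,175],.11)[:,:2]
print('dowels',d,place([[-.045,.034],[.028,-.036]],*l))
o=robot.get_obs()
print('grip',place([[0,0]],*u),tool(o,[u[0],u[1],.237]))
R=o['ee_rot'];print('tool x dir deg',np.degrees(np.arctan2(R[1,0],R[0,0])))
```

```text
[ 0.509   0.2519 -0.103 ] deg -5.9 [[-0.7, 1.8], [0.7, 0.4], [-0.5, -1.9], [0.3, 0.2], [-0.8, 0.9], [0.9, -1.6]]
[ 0.4815 -0.207  -0.5613] deg -32.2 [[-0.8, -0.6], [-3.1, 1.8], [1.2, -1.8], [1.7, -0.1], [-1.5, 0.7], [2.0, -0.0]]
dowels [[ 0.46198857 -0.15263022]
 [ 0.48530269 -0.25054099]] [[ 0.46148247 -0.15424025]
 [ 0.48601849 -0.25235745]]
grip [[0.50897011 0.25192241]] [-0.38480282 -0.2071476  -0.00071422]
tool x dir deg 158.98497247055414
```

>>> shift_gripper --ticks '[{"pos": [-0.04, -0.02, 0], "rotvec": [0, 0, -0.05], "finger_gap": 0.09}, {"pos": [-0.08, -0.042, 0], "rotvec": [0, 0, -0.1], "finger_gap": 0.09}, {"pos": [-0.12, -0.064, 0], "rotvec": [0, 0, -0.15], "finger_gap": 0.09}, {"pos": [-0.155, -0.084, 0], "rotvec": [0, 0, -0.2], "finger_gap": 0.09}, {"pos": [-0.19, -0.104, 0], "rotvec": [0, 0, -0.264], "finger_gap": 0.09}, {"pos": [-0.225, -0.124, 0], "rotvec": [0, 0, -0.264], "finger_gap": 0.09}, {"pos": [-0.26, -0.144, 0], "rotvec": [0, 0, -0.264], "finger_gap": 0.09}, {"pos": [-0.295, -0.16, 0], "rotvec": [0, 0, -0.264], "finger_gap": 0.09}, {"pos": [-0.33, -0.18, 0], "rotvec": [0, 0, -0.264], "finger_gap": 0.09}, {"pos": [-0.36, -0.195, 0], "rotvec": [0, 0, -0.264], "finger_gap": 0.09}, {"pos": [-0.385, -0.207, 0], "rotvec": [0, 0, -0.264], "finger_gap": 0.09}, {"pos": [-0.385, -0.207, 0], "rotvec": [0, 0, -0.264], "finger_gap": 0.09}]' --squeeze 30

```text
clock: 1.1
tcp_pos: [0.5122, 0.2487, 0.2362]
ee_rot: [[-0.994, 0.106, 0.0], [0.106, 0.994, -0.001], [-0.0, -0.0, -1.0]]
force: [-0.5, -0.2, -0.2]
gripper_width: 0.0902
finger_force: 0.0
```

Run:
```python
from h import *
c=snap('wrist','w1');o=robot.get_obs()
print(o['clock'],o['tcp_pos'],c['position'],c['attitude'].round(3))
cv2.imwrite('pics/w1b.png',np.clip(c['color'][...,::-1]*1.8,0,255))
print(proj(c,np.c_[place(OUT,.509,.2519,-.103),np.full(8,.036)]).round())
```

```text
1.15 [0.51062395 0.25024597 0.23616977] [0.43960637 0.25729116 0.38213409] [[ 0.107  0.961  0.254]
 [ 0.994 -0.103 -0.028]
 [-0.001  0.256 -0.967]]
[[207. 110.]
 [211. 214.]
 [229. 214.]
 [230. 244.]
 [283. 244.]
 [284. 214.]
 [302. 214.]
 [306. 110.]][ WARN:0@2.208] global loadsave.cpp:1063 imwrite_ Unsupported depth image for selected encoder is fallbacked to CV_8U.
```

View pics/w1b.png

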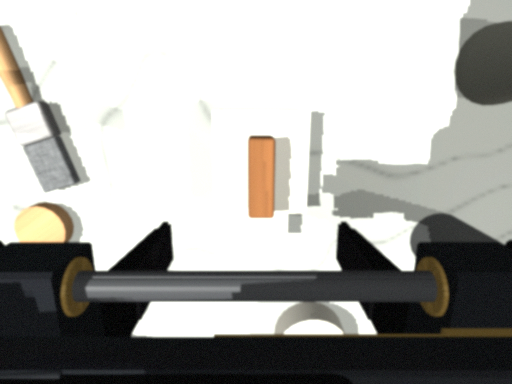

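The wrist view shows the brown bar at columns 248–274 and rows 136–217, with the brush and disc off to the left. The neck lies toward the bottom of the picture.

Run:
```python
from h import *
c=load('w1.npz');hsv=cv2.cvtColor(c['color'],cv2.COLOR_RGB2HSV)
m=((hsv[...,1]>120)&(hsv[...,2]>40)&(hsv[...,0]<18)).astype('uint8');m[:,:220]=0;m[:100]=0;m[240:]=0;m[:,320:]=0
m=cv2.morphologyEx(m,cv2.MORPH_OPEN,np.ones((3,3)))
r=cv2.minAreaRect(cv2.findNonZero(m));print(r)
for row in range(128,222,6):
    x=np.where(m[row])[0]; print(row,(x.min(),x.max()) if len(x) else None,end=' ')
B=np.array([[-40,-13],[40,-13],[40,13],[-40,13]])/1e3
for z in(.07,.036):print('\n',z,proj(c,np.c_[place(B,.509,.2519,-.103),np.full(4,z)]).round(1).tolist())
print(c['color'][125:145,262].tolist(),c['color'][212:222,262].tolist())
```

```text
((261.0, 176.5), (79.0, 24.0), 90.0)
128 None 134 None 140 (np.int64(250), np.int64(273)) 146 (np.int64(250), np.int64(273)) 152 (np.int64(249), np.int64(273)) 158 (np.int64(250), np.int64(273)) 164 (np.int64(250), np.int64(273)) 170 (np.int64(250), np.int64(273)) 176 (np.int64(250), np.int64(273)) 182 (np.int64(250), np.int64(273)) 188 (np.int64(250), np.int64(273)) 194 (np.int64(250), np.int64(272)) 200 (np.int64(250), np.int64(272)) 206 (np.int64(250), np.int64(272)) 212 (np.int64(250), np.int64(272)) 218 None 
 0.07 [[242.5, 138.5], [243.5, 220.1], [269.8, 220.0], [270.5, 138.4]]

 0.036 [[243.7, 135.3], [244.5, 209.7], [268.4, 209.6], [269.0, 135.2]]
[[186, 188, 178], [187, 189, 178], [185, 189, 178], [186, 190, 179], [185, 188, 178], [185, 189, 178], [186, 189, 178], [182, 184, 174], [175, 175, 164], [158, 156, 145], [118, 114, 105], [74, 66, 57], [59, 42, 30], [75, 50, 32], [96, 64, 40], [110, 74, 46], [117, 79, 50], [120, 80, 51], [120, 82, 51], [122, 82, 51]] [[124, 85, 53], [125, 84, 53], [124, 84, 53], [124, 83, 52], [121, 84, 56], [131, 108, 90], [155, 147, 132], [176, 175, 161], [184, 184, 170], [185, 186, 172]]
```

Create bar.py:
```python
from h import *
def bar(tag,guess,win):
    c=snap('wrist',tag);o=robot.get_obs();hsv=cv2.cvtColor(c['color'],cv2.COLOR_RGB2HSV)
    m=((hsv[...,1]>100)&(hsv[...,2]>30)&(hsv[...,0]<20)).astype('uint8');k=np.zeros_like(m);k[win[1]:win[3],win[0]:win[2]]=1;m*=k
    m=cv2.morphologyEx(m,cv2.MORPH_OPEN,np.ones((3,3)))
    r=cv2.minAreaRect(cv2.findNonZero(m));print(r)
    print('obs',o['clock'],o['tcp_pos'].round(4),'cam',c['position'].round(4),o['joint_vel'].round(3))
    p=back(c,cv2.boxPoints(r)+0.0,.07);print(p.round(4).tolist(),'mean',p.mean(0).round(4))
    return c,o,p
```

```bash
python3 -c "
from bar import *
c,o,p=bar('w2',0,(220,100,320,240))
print('tool',tool(o,p.mean(0)))"
```

```text
((260.0, 178.5), (79.0, 24.0), 90.0)
obs 1.2 [0.5096 0.2513 0.2362] cam [0.4382 0.2587 0.3821] [ 0.036 -0.01   0.011  0.003  0.001  0.01 ]
[[0.4672, 0.2496, 0.07], [0.4695, 0.2718, 0.07], [0.5465, 0.2646, 0.07], [0.544, 0.2411, 0.07]] mean [0.5068 0.2568 0.07  ]
tool [0.00323198 0.00515927 0.16621379]
```

>>> shift_gripper --ticks '[{"pos": [-0.002, -0.04, -0.04], "rotvec": [0, 0, 0.05], "finger_gap": 0.09}, {"pos": [-0.004, -0.08, -0.04], "rotvec": [0, 0, 0.1], "finger_gap": 0.09}, {"pos": [-0.006, -0.12, -0.04], "rotvec": [0, 0, 0.15], "finger_gap": 0.09}, {"pos": [-0.008, -0.16, -0.04], "rotvec": [0, 0, 0.2], "finger_gap": 0.09}, {"pos": [-0.01, -0.2, -0.04], "rotvec": [0, 0, 0.25], "finger_gap": 0.09}, {"pos": [-0.012, -0.24, -0.04], "rotvec": [0, 0, 0.3], "finger_gap": 0.09}, {"pos": [-0.014, -0.28, -0.04], "rotvec": [0, 0, 0.35], "finger_gap": 0.09}, {"pos": [-0.016, -0.32, -0.04], "rotvec": [0, 0, 0.4], "finger_gap": 0.09}, {"pos": [-0.018, -0.36, -0.04], "rotvec": [0, 0, 0.456], "finger_gap": 0.09}, {"pos": [-0.02, -0.4, -0.04], "rotvec": [0, 0, 0.456], "finger_gap": 0.09}, {"pos": [-0.021, -0.435, -0.04], "rotvec": [0, 0, 0.456], "finger_gap": 0.09}, {"pos": [-0.021, -0.458, -0.04], "rotvec": [0, 0, 0.456], "finger_gap": 0.09}]'

```text
clock: 2.2
tcp_pos: [0.4829, -0.2073, 0.2765]
ee_rot: [[-0.848, 0.53, -0.0], [0.53, 0.848, -0.0], [0.0, -0.0, -1.0]]
force: [0.2, 0.3, -0.9]
gripper_width: 0.0898
finger_force: 0.0
```

>>> shift_gripper --ticks '[{"finger_gap": 0.09}, {"finger_gap": 0.09}, {"finger_gap": 0.09}]'

```text
clock: 2.45
tcp_pos: [0.4832, -0.2043, 0.2765]
ee_rot: [[-0.848, 0.529, -0.0], [0.529, 0.848, 0.001], [0.001, 0.0, -1.0]]
force: [0.3, 1.2, 0.4]
gripper_width: 0.0901
finger_force: 0.0
```

Run:
```python
from h import *
c=snap('wrist','w3');o=robot.get_obs()
print(o['clock'],o['tcp_pos'],o['joint_vel'].round(3),c['position'],c['attitude'].round(3).tolist())
P=lambda z,x=.4815,y=-.207,t=-.5613:proj(c,np.c_[place(OUT,x,y,t),np.full(8,z)])
print(P(.096).round())
np.savez('o3.npz',**{k:np.array(v) for k,v in o.items()})
i=c['color'][90:260,160:360,::-1];cv2.imwrite('pics/w3b.png',cv2.resize(i,None,fx=3.5,fy=3.5,interpolation=2))
```

```text
2.5 [ 0.48326809 -0.20410829  0.2766079 ] [ 0.006 -0.001 -0.003 -0.004 -0.    -0.002] [ 0.42126312 -0.16540677  0.42247868] [[0.53, 0.82, 0.216], [0.848, -0.512, -0.136], [-0.001, 0.255, -0.967]]
[[199. 114.]
 [203. 223.]
 [222. 223.]
 [223. 254.]
 [279. 255.]
 [280. 224.]
 [299. 224.]
 [304. 115.]]
```

View pics/w3b.png

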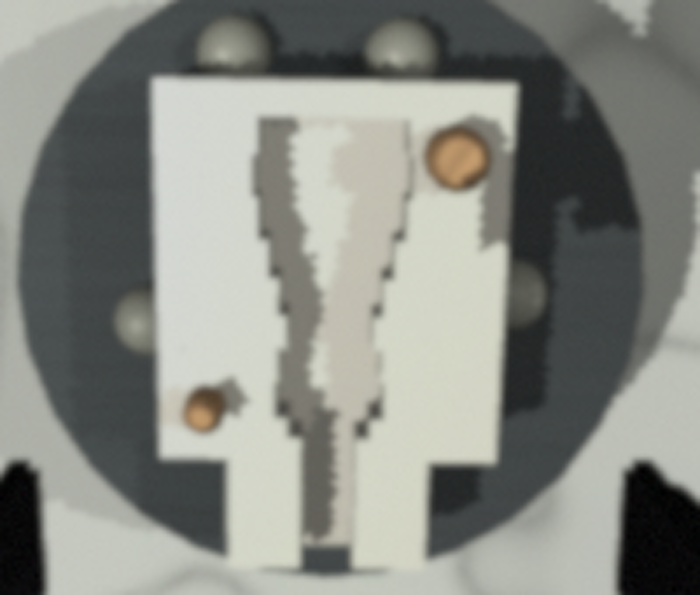

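The lower half is seen cleanly. In crop pixels its corners are at (151,77), (518,82), (497,464), (429,464), (426,569), (228,569), (226,460) and (159,460), and the dowel tips are at (460,158) and (204,410).

Run:
```python
from h import *
from scipy.optimize import least_squares
c=load('w3.npz');o=load('o3.npz')
f=lambda p:(np.array(p)+.5)/3.5-.5+[160,90]
uv=f([(151,77),(518,82),(497,464),(429,464),(426,569),(228,569),(226,460),(159,460)]);idx=[0,7,6,5,4,3,2,1]
dv=f([(460,158),(204,410)])
W=back(c,uv,.096)[:,:2];D=back(c,dv,.11)[:,:2];DM=[[-.045,.034],[.028,-.036]]
A=np.vstack([W,D]);M=np.vstack([OUT[idx],DM])
r=least_squares(lambda p:(place(M,*p)-A).ravel(),[.48,-.2,-.56],loss='soft_l1',f_scale=.002)
print(r.x,np.degrees(r.x[2]));print((r.fun.reshape(-1,2)*1e3).round(1).tolist())
r2=least_squares(lambda p:(p[3]*(place(M,0,0,p[2]))+p[:2]-A).ravel(),[.48,-.2,-.56,1]);print('scaled',r2.x,(r2.fun.reshape(-1,2)*1e3).round(1).tolist())
print('seat in tool',tool(o,[*r.x[:2],.096]))
R=o['ee_rot'];print('heading tool',np.degrees(np.arctan2(-R[1,0],-R[0,0])))
c2=load('w2.npz');print(c2['attitude'].round(4).tolist())
```

```text
[ 0.48103986 -0.20308522 -0.57358824] -32.8641852398313
[[-0.5, 0.1], [-0.2, 0.2], [-0.2, 0.2], [-0.4, 0.5], [0.5, -0.5], [-0.2, 0.1], [-0.1, 0.4], [-0.4, 0.4], [0.4, 0.3], [1.5, -2.1]]
scaled [ 0.48105535 -0.20304089 -0.573977    0.99749809] [[-0.3, 0.2], [-0.1, 0.0], [-0.3, 0.2], [-0.5, 0.5], [0.3, -0.5], [-0.4, 0.3], [-0.1, 0.5], [-0.5, 0.6], [0.5, 0.2], [1.5, -2.0]]
seat in tool [ 0.002368   -0.00036142  0.18060866]
heading tool -31.930216947703784
[[0.1064, 0.9615, 0.2535], [0.9943, -0.1027, -0.0278], [-0.0006, 0.255, -0.9669]]
```

>>> shift_gripper --ticks '[{"pos": [0.0185, 0.0336, 0], "rotvec": [0, 0, -0.04], "finger_gap": 0.09}, {"pos": [0.037, 0.0673, 0], "rotvec": [0, 0, -0.08], "finger_gap": 0.09}, {"pos": [0.0555, 0.101, 0], "rotvec": [0, 0, -0.12], "finger_gap": 0.09}, {"pos": [0.074, 0.1346, 0], "rotvec": [0, 0, -0.16], "finger_gap": 0.09}, {"pos": [0.0925, 0.168, 0], "rotvec": [0, 0, -0.2], "finger_gap": 0.09}, {"pos": [0.111, 0.202, 0], "rotvec": [0, 0, -0.24], "finger_gap": 0.09}, {"pos": [0.1295, 0.2355, 0.01], "rotvec": [0, 0, -0.28], "finger_gap": 0.09}, {"pos": [0.148, 0.269, 0.02], "rotvec": [0, 0, -0.32], "finger_gap": 0.09}, {"pos": [0.1665, 0.303, 0.03], "rotvec": [0, 0, -0.36], "finger_gap": 0.09}, {"pos": [0.185, 0.3365, 0.04], "rotvec": [0, 0, -0.4], "finger_gap": 0.09}, {"pos": [0.2035, 0.37, 0.05], "rotvec": [0, 0, -0.452], "finger_gap": 0.09}, {"pos": [0.2221, 0.4037, 0.06], "rotvec": [0, 0, -0.452], "finger_gap": 0.09}]'

```text
clock: 3.5
tcp_pos: [0.5075, 0.2578, 0.2164]
ee_rot: [[-0.995, 0.101, 0.0], [0.101, 0.995, 0.0], [-0.0, 0.0, -1.0]]
force: [0.5, 0.5, 0.2]
gripper_width: 0.0904
finger_force: 0.0
```

>>> shift_gripper --ticks '[{"pos": [0, 0, 0.03], "finger_gap": 0.09}, {"pos": [0, 0, 0.06], "finger_gap": 0.09}, {"pos": [0, 0, 0.08], "finger_gap": 0.09}, {"pos": [0, 0, 0.09], "finger_gap": 0.09}, {"pos": [0, 0, 0.09], "finger_gap": 0.09}, {"pos": [0, 0, 0.09], "finger_gap": 0.09}]'

```text
clock: 4.0
tcp_pos: [0.5087, 0.2551, 0.1272]
ee_rot: [[-0.994, 0.106, 0.0], [0.106, 0.994, 0.0], [-0.0, 0.0, -1.0]]
force: [0.0, 0.6, 0.0]
gripper_width: 0.0901
finger_force: 0.0
```

Run:
```python
from h import *
c=snap('wrist','w4');o=robot.get_obs()
print(o['tcp_pos'],o['joint_vel'].round(3))
i=np.clip(c['color'][:,:,::-1]*1.3,0,255).astype('uint8');cv2.imwrite('pics/w4b.png',i)
```

```text
[0.50914525 0.25500819 0.12782518] [-0.007 -0.012 -0.006 -0.002 -0.002 -0.002]
```

View pics/w4b.png

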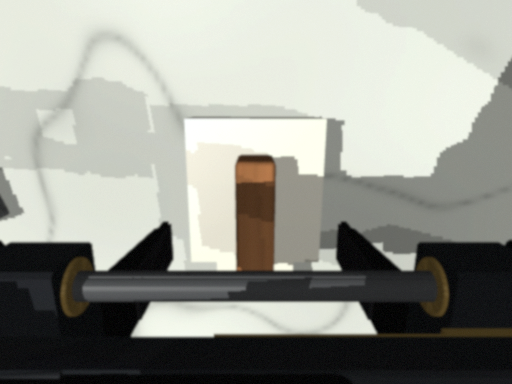

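The bar (columns 236–275) is centred between the fingers (172 and 338). The plaster's tail edge is at row 118, and the bar's end at about row 159.

Run:
```python
from h import *
c=load('w4.npz');o=robot.get_obs()
g=c['color'][:,215].astype(int).sum(1);print(g[108:126].tolist());b=c['color'][150:166,255].tolist();print(b)
for uv,z,mx in [((185,118.5),.036,-.065),((326,118.5),.036,-.065),((255,159),.07,-.04),((255,156),.07,-.04)]:
    print((tool(o,back(c,uv,z)[0])-[-mx,0,0]).round(4))
```

```text
[468, 469, 471, 467, 469, 471, 467, 440, 384, 365, 453, 542, 586, 595, 594, 594, 595, 592]
[[197, 199, 189], [193, 195, 183], [186, 185, 173], [171, 168, 156], [137, 133, 121], [93, 85, 76], [57, 46, 36], [45, 31, 19], [45, 30, 20], [45, 30, 19], [50, 34, 21], [66, 43, 26], [85, 56, 35], [102, 69, 43], [111, 74, 46], [119, 80, 50]]
[-0.0001 -0.0474  0.0917]
[-0.0001  0.0505  0.0918]
[0.0018 0.0011 0.0578]
[0.0037 0.0011 0.0578]
```

>>> shift_gripper --ticks '[{"pos": [0, 0.001, 0.03], "finger_gap": 0.09}, {"pos": [0, 0.001, 0.05], "finger_gap": 0.09}, {"pos": [0, 0.001, 0.06], "finger_gap": 0.09}, {"pos": [0, 0.001, 0.063], "finger_gap": 0.09}, {"pos": [0, 0.001, 0.063], "finger_gap": 0.09}, {"pos": [0, 0.001, 0.063], "finger_gap": 0.02}, {"pos": [0, 0.001, 0.063], "finger_gap": 0.02}, {"pos": [0, 0.001, 0.063], "finger_gap": 0.02}, {"pos": [0, 0.001, 0.063], "finger_gap": 0.02}, {"pos": [0, 0.001, 0.063], "finger_gap": 0.02}, {"pos": [0, 0.001, 0.063], "finger_gap": 0.02}, {"pos": [0, 0.001, 0.063], "finger_gap": 0.02}]' --squeeze 40

```text
clock: 5.05
tcp_pos: [0.509, 0.2555, 0.0637]
ee_rot: [[-0.994, 0.107, 0.0], [0.107, 0.994, 0.0], [-0.0, 0.0, -1.0]]
force: [0.0, -0.3, 0.5]
gripper_width: 0.0484
finger_force: 0.0
```

>>> shift_gripper --ticks '[{"finger_gap": 0.02}, {"finger_gap": 0.02}, {"finger_gap": 0.02}]'

```text
clock: 5.3
tcp_pos: [0.509, 0.2555, 0.0636]
ee_rot: [[-0.994, 0.107, -0.0], [0.107, 0.994, 0.0], [0.0, 0.0, -1.0]]
force: [0.5, -0.3, -0.3]
gripper_width: 0.0286
finger_force: 0.0
```

>>> shift_gripper --ticks '[{"finger_gap": 0.02}, {"finger_gap": 0.02}, {"finger_gap": 0.02}, {"finger_gap": 0.02}, {"finger_gap": 0.02}]' --squeeze 40

```text
clock: 5.72
tcp_pos: [0.509, 0.2554, 0.0636]
ee_rot: [[-0.994, 0.107, -0.0], [0.107, 0.994, 0.0], [0.0, 0.0, -1.0]]
force: [-0.6, 1.1, 0.2]
gripper_width: 0.0257
finger_force: 40.0
```

```bash
python3 -c "
from h import *
print(robot.get_obs()['tcp_pos'],robot.get_obs()['ft_torque'])"
```

```text
[0.50896551 0.25544656 0.06359507] [ 0.06994758 -0.00673275 -0.0127726 ]
```

>>> shift_gripper --ticks '[{"pos": [0, 0, -0.01], "finger_gap": 0.02}, {"pos": [0, 0, -0.03], "finger_gap": 0.02}, {"pos": [0, 0, -0.06], "finger_gap": 0.02}, {"pos": [0, 0, -0.09], "finger_gap": 0.02}, {"pos": [0, 0, -0.12], "finger_gap": 0.02}, {"pos": [0, 0, -0.14], "finger_gap": 0.02}, {"pos": [0, 0, -0.15], "finger_gap": 0.02}, {"pos": [0, 0, -0.15], "finger_gap": 0.02}, {"pos": [0, 0, -0.15], "finger_gap": 0.02}, {"pos": [0, 0, -0.15], "finger_gap": 0.02}]' --squeeze 40

```text
clock: 6.55
tcp_pos: [0.5083, 0.2552, 0.2121]
ee_rot: [[-0.994, 0.107, -0.002], [0.107, 0.994, -0.001], [0.002, -0.001, -1.0]]
force: [0.1, 0.2, -5.0]
gripper_width: 0.0259
finger_force: 40.0
```

Run:
```python
from h import *
c=snap('wrist','w5');o=robot.get_obs()
print(o['tcp_pos'],o['force'],o['ft_torque'],o['finger_force'])
i=np.clip(c['color'][:,:,::-1]*1.3,0,255).astype('uint8');cv2.imwrite('pics/w5b.png',i)
```

```text
[0.50839437 0.25518901 0.21200291] [-0.94590595  0.01950824 -5.88526506] [0.08303347 0.03083281 0.00290816] 39.99691665172577
```

View pics/w5b.png

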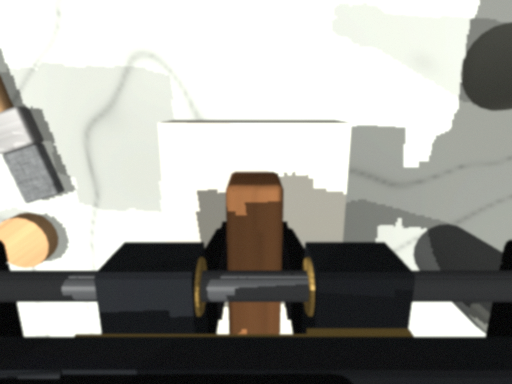

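The mould is held level. Its tail edge is at row 121 over columns 159–351, and the bar is centred at column 255.

Run:
```python
from h import *
c=load('w5.npz');o=robot.get_obs()
print(c['color'][115:130,200].sum(1).tolist())
for uv,d,mx in [((159.5,122.5),-.0276,-.065),((350.5,122.5),-.0276,-.065)]:
    print((tool(o,back(c,uv,o['tcp_pos'][2]+d)[0])-[-mx,0,0]).round(4))
# shift to hover: seat from w3 (wrist-camera frame), TCP z = .16+.045
R=o['ee_rot'];h=np.degrees(np.arctan2(-R[1,0],-R[0,0]));print('heading',h,'turn tool z',-np.radians(-32.86-h))
print(tool(o,[.4810,-.2031,.212]))
```

```text
[565, 553, 542, 516, 456, 359, 320, 421, 566, 638, 655, 659, 659, 656, 655]
[-0.0002 -0.0477  0.0278]
[-0.0003  0.0498  0.0277]
heading -6.120350368637748 turn tool z 0.4666949268969593
[-0.02162321 -0.45859727  0.00050279]
```

>>> shift_gripper --ticks '[{"pos": [-0.0005, -0.01, 0], "rotvec": [0, 0, 0.02], "finger_gap": 0.02}, {"pos": [-0.001, -0.03, 0], "rotvec": [0, 0, 0.06], "finger_gap": 0.02}, {"pos": [-0.002, -0.055, 0], "rotvec": [0, 0, 0.1], "finger_gap": 0.02}, {"pos": [-0.003, -0.08, 0], "rotvec": [0, 0, 0.15], "finger_gap": 0.02}, {"pos": [-0.004, -0.105, 0], "rotvec": [0, 0, 0.2], "finger_gap": 0.02}, {"pos": [-0.005, -0.13, 0], "rotvec": [0, 0, 0.25], "finger_gap": 0.02}, {"pos": [-0.006, -0.155, 0], "rotvec": [0, 0, 0.3], "finger_gap": 0.02}, {"pos": [-0.007, -0.18, 0], "rotvec": [0, 0, 0.35], "finger_gap": 0.02}, {"pos": [-0.009, -0.205, 0], "rotvec": [0, 0, 0.4], "finger_gap": 0.02}, {"pos": [-0.01, -0.23, 0], "rotvec": [0, 0, 0.44], "finger_gap": 0.02}, {"pos": [-0.011, -0.25, 0], "rotvec": [0, 0, 0.467], "finger_gap": 0.02}]' --squeeze 40

```text
clock: 7.52
tcp_pos: [0.4925, 0.0037, 0.2128]
ee_rot: [[-0.838, 0.546, -0.002], [0.546, 0.838, -0.0], [0.001, -0.001, -1.0]]
force: [0.2, 0.2, -4.8]
gripper_width: 0.0255
finger_force: 40.0
```

>>> shift_gripper --ticks '[{"pos": [-0.012, -0.022, 0], "finger_gap": 0.02}, {"pos": [-0.024, -0.043, 0], "finger_gap": 0.02}, {"pos": [-0.037, -0.065, 0], "finger_gap": 0.02}, {"pos": [-0.05, -0.088, 0], "finger_gap": 0.02}, {"pos": [-0.062, -0.11, 0], "finger_gap": 0.02}, {"pos": [-0.074, -0.132, 0], "finger_gap": 0.02}, {"pos": [-0.086, -0.152, 0], "finger_gap": 0.02}, {"pos": [-0.095, -0.168, 0], "finger_gap": 0.02}, {"pos": [-0.1, -0.178, 0], "finger_gap": 0.02}, {"pos": [-0.1032, -0.1826, 0], "finger_gap": 0.02}, {"pos": [-0.1032, -0.1826, 0], "finger_gap": 0.02}, {"pos": [-0.1032, -0.1826, 0], "finger_gap": 0.02}]' --squeeze 40

```text
clock: 8.52
tcp_pos: [0.4806, -0.2032, 0.2133]
ee_rot: [[-0.84, 0.543, -0.001], [0.543, 0.84, 0.001], [0.001, 0.0, -1.0]]
force: [-0.7, -0.3, -5.3]
gripper_width: 0.0258
finger_force: 40.0
```

>>> shift_gripper --ticks '[{"finger_gap": 0.02}, {"finger_gap": 0.02}, {"finger_gap": 0.02}, {"finger_gap": 0.02}]'

```text
clock: 8.85
tcp_pos: [0.4809, -0.2032, 0.2137]
ee_rot: [[-0.84, 0.542, 0.0], [0.542, 0.84, 0.0], [-0.0, 0.0, -1.0]]
force: [-0.3, -0.5, -4.6]
gripper_width: 0.0258
finger_force: 40.0
```

Run:
```python
from h import *
o=robot.get_obs();R=o['ee_rot'];h=np.degrees(np.arctan2(-R[1,0],-R[0,0]))
print(o['tcp_pos'],o['force'],o['ft_torque'],'turn',-np.radians(-32.86-h),tool(o,[.4803,-.2039,.16]))
```

```text
[ 0.48092054 -0.20318159  0.21369265] [-0.29882628 -0.52066212 -4.6280555 ] [-0.02631319  0.01430022 -0.02006571] turn 0.0004604698386609864 [ 0.00013623 -0.00094516  0.05369255]
```

>>> shift_gripper --ticks '[{"pos": [0, -0.001, 0.01], "finger_gap": 0.02}, {"pos": [0, -0.001, 0.02], "finger_gap": 0.02}, {"pos": [0, -0.001, 0.028], "finger_gap": 0.02}, {"pos": [0, -0.001, 0.034], "finger_gap": 0.02}, {"pos": [0, -0.001, 0.036], "finger_gap": 0.02}, {"pos": [0, -0.001, 0.036], "finger_gap": 0.02}, {"pos": [0, -0.001, 0.036], "finger_gap": 0.02}, {"pos": [0, -0.001, 0.036], "finger_gap": 0.02}]' --squeeze 40

```text
clock: 9.52
tcp_pos: [0.4805, -0.2046, 0.1779]
ee_rot: [[-0.84, 0.543, 0.001], [0.543, 0.84, -0.0], [-0.001, 0.0, -1.0]]
force: [0.5, -0.3, -5.1]
gripper_width: 0.0262
finger_force: 40.0
```

Run:
```python
from h import *
o=robot.get_obs();R=o['ee_rot'];h=np.degrees(np.arctan2(-R[1,0],-R[0,0]))
print(o['tcp_pos'],o['force'],o['ft_torque'],'turn',-np.radians(-32.86-h),tool(o,[.4803,-.2039,.16]))
c=snap('scene','s6');t=snap('top','t6')
S=[.4810,-.2031,.096];print(proj(c,S),proj(t,S))
u,v=proj(c,S)[0].astype(int);a=c['color'][v-45:v+45,u-45:u+45,::-1]
u,v=proj(t,S)[0].astype(int);b=t['color'][v-45:v+45,u-45:u+45,::-1]
cv2.imwrite('pics/s6b.png',cv2.resize(np.clip(np.hstack([a,b])*1.6,0,255).astype('uint8'),None,fx=4.4,fy=4.4,interpolation=2))
```

```text
[ 0.48046539 -0.20462835  0.17788811] [ 0.50117491 -0.32764538 -5.10493002] [-0.014909    0.00439431  0.04500861] turn -0.0003357109924447226 [0.0005446  0.00051978 0.01788786]
[[176.79431763 199.31667024]] [[333.69907519 214.49496455]]
```

View pics/s6b.png

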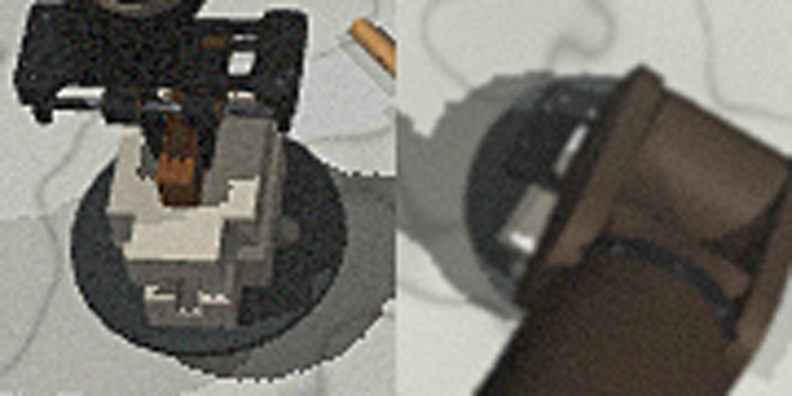

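The scene view shows the held upper half hovering squarely over the lower one, neck over neck, with a small gap. Next I'll lower it slowly and watch the force.

>>> shift_gripper --ticks '[{"pos": [0.0005, 0.0005, 0.001], "finger_gap": 0.02}, {"pos": [0.0005, 0.0005, 0.002], "finger_gap": 0.02}, {"pos": [0.0005, 0.0005, 0.003], "finger_gap": 0.02}, {"pos": [0.0005, 0.0005, 0.004], "finger_gap": 0.02}, {"pos": [0.0005, 0.0005, 0.005], "finger_gap": 0.02}, {"pos": [0.0005, 0.0005, 0.006], "finger_gap": 0.02}, {"pos": [0.0005, 0.0005, 0.007], "finger_gap": 0.02}, {"pos": [0.0005, 0.0005, 0.008], "finger_gap": 0.02}, {"pos": [0.0005, 0.0005, 0.008], "finger_gap": 0.02}]'

```text
clock: 10.37
tcp_pos: [0.4803, -0.2038, 0.1695]
ee_rot: [[-0.84, 0.543, 0.0], [0.543, 0.84, 0.0], [-0.0, 0.0, -1.0]]
force: [1.2, 0.4, -5.2]
gripper_width: 0.026
finger_force: 40.0
```

```bash
python3 -c "
from h import *
o=robot.get_obs();print(o['tcp_pos'],o['force'],o['ft_torque'])"
```

```text
[ 0.48029464 -0.20383302  0.1694731 ] [ 1.17354449  0.39283504 -5.21769686] [ 0.05616934 -0.17680184 -0.02276088]
```

>>> shift_gripper --ticks '[{"pos": [0, 0, 0.001], "finger_gap": 0.02}, {"pos": [0, 0, 0.002], "finger_gap": 0.02}, {"pos": [0, 0, 0.003], "finger_gap": 0.02}, {"pos": [0, 0, 0.003], "finger_gap": 0.02}]'

```text
clock: 10.7
tcp_pos: [0.4804, -0.2039, 0.1665]
ee_rot: [[-0.84, 0.543, 0.001], [0.543, 0.84, -0.0], [-0.0, 0.0, -1.0]]
force: [2.9, 0.3, -5.1]
gripper_width: 0.0257
finger_force: 40.0
```

```bash
python3 -c "
from h import *
o=robot.get_obs();print(o['tcp_pos'],o['force'],o['ft_torque'])"
```

```text
[ 0.48036481 -0.2038524   0.16652669] [ 2.9253741   0.2632486  -5.06574748] [ 0.14233742 -0.62854263 -0.01993969]
```

>>> shift_gripper --ticks '[{"pos": [-0.0007, 0.0004, 0.001], "finger_gap": 0.02}, {"pos": [-0.0007, 0.0004, 0.002], "finger_gap": 0.02}, {"pos": [-0.0007, 0.0004, 0.002], "finger_gap": 0.02}]'

```text
clock: 10.95
tcp_pos: [0.4807, -0.2038, 0.1643]
ee_rot: [[-0.84, 0.543, -0.001], [0.543, 0.84, 0.0], [0.001, -0.0, -1.0]]
force: [0.1, -1.2, -5.4]
gripper_width: 0.0258
finger_force: 40.0
```

```bash
python3 -c "
from h import *
o=robot.get_obs();print(o['tcp_pos'],o['force'],o['ft_torque'])"
```

```text
[ 0.48065504 -0.20375766  0.16426633] [ 0.06591106 -1.24926964 -5.37329447] [ 0.02113955  0.01161106 -0.00538504]
```

>>> shift_gripper --ticks '[{"pos": [0, 0, 0.001], "finger_gap": 0.02}, {"pos": [0, 0, 0.002], "finger_gap": 0.02}, {"pos": [0, 0, 0.003], "finger_gap": 0.02}, {"pos": [0, 0, 0.003], "finger_gap": 0.02}]'

```text
clock: 11.28
tcp_pos: [0.4808, -0.2038, 0.1614]
ee_rot: [[-0.84, 0.543, -0.0], [0.543, 0.84, 0.0], [0.0, 0.0, -1.0]]
force: [0.2, -0.2, -4.3]
gripper_width: 0.0255
finger_force: 40.0
```

>>> shift_gripper --ticks '[{"pos": [0, 0, 0.0005], "finger_gap": 0.02}, {"pos": [0, 0, 0.001], "finger_gap": 0.02}, {"pos": [0, 0, 0.001], "finger_gap": 0.02}, {"pos": [0, 0, 0.001], "finger_gap": 0.02}]'

```text
clock: 11.62
tcp_pos: [0.4809, -0.2039, 0.1606]
ee_rot: [[-0.84, 0.543, 0.0], [0.543, 0.84, 0.0], [0.0, 0.0, -1.0]]
force: [-0.1, -1.1, -4.6]
gripper_width: 0.0258
finger_force: 40.0
```

```bash
python3 -c "
from h import *
o=robot.get_obs();print(o['tcp_pos'],o['force'],o['ft_torque'])"
```

```text
[ 0.48093304 -0.20386703  0.16061481] [-0.10875737 -1.09846627 -4.57380179] [-0.06847808  0.04077967 -0.01220515]
```

>>> shift_gripper --ticks '[{"pos": [0, 0, 0.0005], "finger_gap": 0.02}, {"pos": [0, 0, 0.001], "finger_gap": 0.02}, {"pos": [0, 0, 0.001], "finger_gap": 0.02}, {"pos": [0, 0, 0.001], "finger_gap": 0.02}]'

```text
clock: 11.95
tcp_pos: [0.4809, -0.2038, 0.1596]
ee_rot: [[-0.84, 0.543, -0.0], [0.543, 0.84, 0.0], [0.0, 0.0, -1.0]]
force: [-0.0, 0.8, -3.9]
gripper_width: 0.0256
finger_force: 40.0
```

>>> shift_gripper --ticks '[{"pos": [0, 0, 0.0003], "finger_gap": 0.02}, {"pos": [0, 0, 0.0005], "finger_gap": 0.02}, {"pos": [0, 0, 0.0005], "finger_gap": 0.02}, {"pos": [0, 0, 0.0005], "finger_gap": 0.02}]'

```text
clock: 12.28
tcp_pos: [0.481, -0.2039, 0.1596]
ee_rot: [[-0.84, 0.543, 0.0], [0.543, 0.84, -0.0], [-0.0, 0.0, -1.0]]
force: [-2.9, 1.3, 6.4]
gripper_width: 0.0259
finger_force: 40.0
```

>>> shift_gripper --ticks '[{"pos": [0, 0, 0.0002], "finger_gap": 0.02}, {"pos": [0, 0, 0.0004], "finger_gap": 0.02}, {"pos": [0, 0, 0.0004], "finger_gap": 0.02}, {"pos": [0, 0, 0.0004], "finger_gap": 0.02}, {"pos": [0, 0, 0.0004], "finger_gap": 0.02}, {"pos": [0, 0, 0.0004], "finger_gap": 0.02}]'

```text
clock: 12.78
tcp_pos: [0.481, -0.2039, 0.1595]
ee_rot: [[-0.84, 0.543, 0.001], [0.543, 0.84, -0.0], [-0.001, 0.0, -1.0]]
force: [-4.4, 2.4, 10.3]
gripper_width: 0.0253
finger_force: 40.0
```

```bash
python3 -c "
from h import *
o=robot.get_obs();print(o['tcp_pos'],o['force'],o['ft_torque'])"
```

```text
[ 0.48097414 -0.20386609  0.15954881] [-4.38391     2.40384553 10.30702438] [0.440532   0.84677402 0.02618368]
```

>>> shift_gripper --ticks '[{"pos": [0.0002, 0, 0.0001], "finger_gap": 0.02}, {"pos": [0.0003, 0, 0.0002], "finger_gap": 0.02}, {"pos": [0.0003, 0, 0.0002], "finger_gap": 0.02}, {"pos": [0.0003, 0, 0.0002], "finger_gap": 0.02}, {"pos": [0.0003, 0, 0.0002], "finger_gap": 0.02}, {"pos": [0.0003, 0, 0.0002], "finger_gap": 0.02}]'

```text
clock: 13.28
tcp_pos: [0.481, -0.2039, 0.1596]
ee_rot: [[-0.84, 0.543, 0.001], [0.543, 0.84, -0.001], [-0.002, 0.0, -1.0]]
force: [-3.0, 1.5, 11.8]
gripper_width: 0.0256
finger_force: 40.0
```

```bash
python3 -c "
from h import *
o=robot.get_obs();print(o['tcp_pos'],o['force'],o['ft_torque'])"
```

```text
[ 0.48097338 -0.20388699  0.15955636] [-2.99345416  1.51393142 11.7579379 ] [ 0.37068098  0.79661792 -0.03410876]
```

Pressing about 11.8 N plus the weight. I'll ease the side load a little more, bring the push up to about 15 N, and hold it.

>>> shift_gripper --ticks '[{"pos": [0.0002, 0, 0.0001], "finger_gap": 0.02}, {"pos": [0.0003, 0, 0.0003], "finger_gap": 0.02}, {"pos": [0.0003, 0, 0.0003], "finger_gap": 0.02}, {"pos": [0.0003, 0, 0.0003], "finger_gap": 0.02}, {"pos": [0.0003, 0, 0.0003], "finger_gap": 0.02}, {"pos": [0.0003, 0, 0.0003], "finger_gap": 0.02}]'

```text
clock: 13.78
tcp_pos: [0.481, -0.2039, 0.1596]
ee_rot: [[-0.84, 0.543, 0.002], [0.543, 0.84, -0.001], [-0.002, 0.0, -1.0]]
force: [-2.9, 1.5, 14.1]
gripper_width: 0.0259
finger_force: 40.0
```

>>> shift_gripper --ticks '[{"finger_gap": 0.02}, {"finger_gap": 0.02}, {"finger_gap": 0.02}, {"finger_gap": 0.02}, {"finger_gap": 0.02}, {"finger_gap": 0.02}, {"finger_gap": 0.02}, {"finger_gap": 0.02}, {"finger_gap": 0.02}, {"finger_gap": 0.02}, {"finger_gap": 0.02}, {"finger_gap": 0.02}]'

```text
clock: 14.78
tcp_pos: [0.4809, -0.2039, 0.1595]
ee_rot: [[-0.84, 0.543, 0.002], [0.543, 0.84, -0.001], [-0.002, 0.0, -1.0]]
force: [-3.0, 0.8, 14.1]
gripper_width: 0.0258
finger_force: 40.0
```

Run:
```python
from h import *
c=snap('scene','s7')
o=robot.get_obs();print(o['tcp_pos'],o['force'],o['ft_torque'])
cv2.imwrite('pics/s7b.png',cv2.resize(np.clip(c['color'][145:255,115:245,::-1]*1.6,0,255).astype('uint8'),None,fx=5,fy=5,interpolation=2))
```

```text
[ 0.4809407  -0.2038646   0.15953364] [-1.62938694  1.79800286 15.61593354] [ 0.32669444  0.80281177 -0.00300368]
```

View pics/s7b.png

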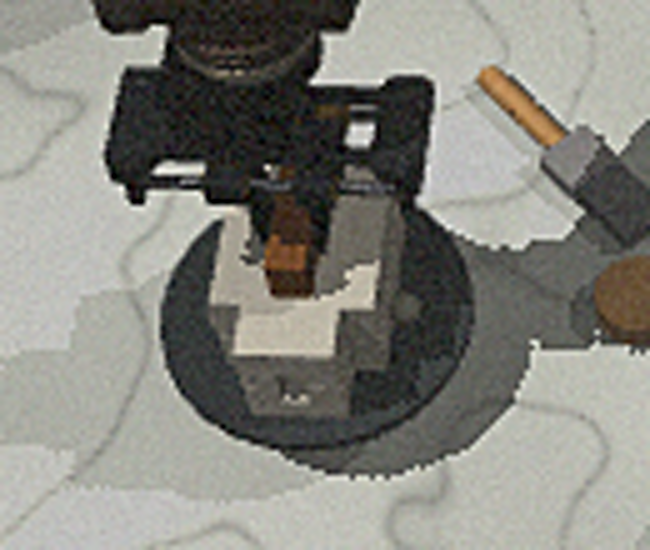

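The mould is closed with the faces flush and the necks aligned. The push has held steady at about 14–15 N, so I'm handing in.

```bash
python3 -c "
from station import robot, ticket, read_camera
print(ticket.job_done())"
```

```text
the job is handed in; nothing more can be done
None
```

The mould is closed, neck over neck and flush as far as the scene picture and the tool height show, and the arm is still gripping it and pressing with about 15 N plus its own weight; I handed it in at about 15 s, no verdict was returned, and I did not re-measure the other items, though no unexpected contact force showed.

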